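# Clamp a glazed pot for foot grinding

### The job

Take the oblong pot out of the crate and, keeping it feet up, set it down gently on the bed of the clamp, midway along the jaws with its two long sides facing them. Once it stands there on its own, wind the tension wheel clockwise until the sprung jaw grips the pot firmly: the steel pointer on the jaw must end between the two ridges, no tighter. Leave the pot clamped, and leave the other two pots in their cells and the rubbing stone where they are.

Things in the scene. Friction and masses are not known exactly. Their poses are not given: they have to be found in the camera images.
- pot: The oblong glazed pot, upside down: straight-sided, 64 (own x) x 48 (own y) mm, 48 mm high, plus four round feet 12 mm high and 15 mm wide pointing up near its corners (60 mm in all); about 0.3 kg. The other pots are round and six-sided. Origin: centre of its underside, z up. It stands in one of the crate's three cells, long axis along the row of cells.
- crate: White plastic crate, fixed: 146 (own x) x 236 (own y) mm, floor 4 mm. Three cells in a row along y, centres at y = -77, 0, +77 mm. The cross walls between and at the ends reach 54 mm above the bench, 4 mm from the oblong pot's short ends, which cannot be gripped there; the long-side walls are 28 mm high, about 34 to 54 mm from the pot's long sides. Origin: centre of its underside.
- clamp: Grey clamp, fixed: a flat bed 110 (own x) x 290 (own y, -68 to +222) mm, top 30 mm above the bench. Fixed jaw: 60 mm wide in x, face at own y = -34 mm, 72 mm above the bench. Opposite is the moving sprung pad. The space between is open above and at both ends (own x). Gear housing, 58 mm high, at own y 128 to 208 mm. Origin: underside of the bed, midway between the fully open jaws.
- bed (a point): Point on top of the clamp's bed midway between the fully open jaws, 30 mm above the bench; axes as the clamp's. At the start 64 to 68 mm lie between the jaws along y: too little for the 48 mm pot plus fingers on its long sides, so hold it there by its short ends.
- wheel_mid (a point): Centre of the tension wheel: round, aluminium, 62 mm across, rim 16 mm high, flat on an upright axis, 166 mm from the bed point along the clamp's +y, its middle 92 mm above the bench (34 mm above the housing). Can be gripped across the rim from above at any yaw, turned, let go and gripped again; turning takes 0.3 to 0.5 N m. It stays where it is left.
- wheel (a joint): Turn of the tension wheel in rad, growing clockwise seen from above; 0 = jaws fully open (a stop), at most 3.4. Each rad brings the moving jaw 13 mm towards the fixed jaw. It starts at 0 to 0.3; the pot is touched on both sides at about 1.55 and the right firmness comes about 0.9 rad later.
- pad (a joint): Squeeze in m of the sprung pad, the face of the moving jaw (56 mm wide, as high as the fixed jaw, at clamp y = +34 mm when fully open, coming towards -y): 0 when nothing presses on it, at most 0.022; spring 1 N per mm. Right firmness: 0.012; the pointer is between the ridges from 0.007 to 0.017.
- pot_round: Round glazed pot, upside down, 62 mm across and 58 mm high, in another cell. Origin: centre of its underside. Leave alone.
- pot_hex: Six-sided glazed pot, upside down, about 66 mm across and 54 mm high, in another cell. Origin: centre of its underside. Leave alone.
- stone: Grey rubbing stone, 45 (own x) x 100 (own y) x 24 mm, lying on the bench beyond the work (x above 0.65). The bench between the crate and the clamp, nearer the robot, is free for putting things down. Origin: centre of its underside. Leave alone.
- pointer (a point): Tip of the steel pointer that lies over the moving jaw's flat top, on the clamp's centre line, 80 mm above the bench. It is fixed to the pad: as the pad is pressed, the tip moves back over the jaw, past two aluminium ridges (each 2 mm wide, 12 mm between centres) that lie across the jaw's top. Unpressed it stands 6 mm before the first ridge; at the right firmness its tip is midway between the two.

How it is judged (in metres and radians):
On the way:
1. the oblong pot stands feet up on the clamp's bed between the open jaws, square to them, let go and not yet squeezed (x of pot in the frame of bed between -0.015 and 0.015 m and z of pot in the frame of bed between -0.004 and 0.004 m and angle between pot's own z axis and vertical below 0.1 rad and angle between the x axis of pot and the x axis of clamp, either way round below 0.17 rad and y of pot in the frame of bed between -0.014 and 0.014 m and value of joint pad below 0.004 m and contact force between the fingers and pot below 0.1 N and linear speed of pot below 0.02 m/s), for 0.2 s.
At the end, for the whole second after the job is handed in: The oblong pot stands on the clamp's bed feet up (within 0.1 rad), long axis along the jaws (within 0.17 rad), its middle within 15 mm of theirs lengthways; the pad presses on it, squeezed 7 to 17 mm (pointer between the ridges); all at rest and released (x of pot in the frame of bed between -0.015 and 0.015 m and z of pot in the frame of bed between -0.004 and 0.004 m and angle between pot's own z axis and vertical below 0.1 rad and angle between the x axis of pot and the x axis of clamp, either way round below 0.17 rad and value of joint pad between 0.007 and 0.017 m and contact force between pad and pot above 4 N and contact force between the fingers and pot below 0.1 N and linear speed of pot below 0.01 m/s); the robot touches nothing.
It fails at once if the pot is banged down in the clamp or squeezed there with more than 40 N (contact force between clamp and pot above 40 N).
It fails at once if another pot is moved by more than 30 mm or the rubbing stone by more than 30 mm (distance of any of pot_round, pot_hex, stone from where it was at the start of the episode above 0.03 m).
It also fails if it takes over 72 s, if anything falls off the work surface, if the arm or the gripper's body presses on something with over 40 N, if the wrist force passes 120 N, or if a joint passes its speed limit or range.

### The arm

A 6-joint arm with a two-finger parallel gripper is mounted at the origin on the work surface. World frame = base frame: x ahead of the robot, y to its left, z up, the work surface at z = 0. Lengths are in m, angles in degrees, forces in N, time in s.
With the tool pointing down it reaches from about 0.375 to 0.825 m from the base axis. Payload 5.5 kg.
Tool frame: the origin (TCP) lies midway between the tips of the shut fingers; the grasp point (between the pads) lies 19 mm behind it; z points along the fingers, y is the direction in which the jaws open and shut (so a half turn about z gives the same grasp; the last joint's range is limited). The gripper opens to 85 mm and grips with 20 to 120 N. Pads are 22 mm wide; open, the fingers measure 114 mm over their backs; the gripper's body (76 mm by 85 mm) begins 54 mm behind the grasp point. The pads swing forward as they close: fully open they stand 13 mm farther back than shut.
Start: joints at [76.891, 17.962, -2.699, 69.339, 0, 90], TCP at [0.136, 0.584, 0.231] pointing down, gripper open.
Joint ranges: [-152.73, 152.73], [-39.44, 99.34], [-58.76, 71.6], [-118.89, 123.64], [-81.53, 83.1], [-180, 180]. Speed limits (degrees/s): [136.94, 136.94, 172.46, 180, 180, 180].

### API

Orientations are given as a 3x3 rotation matrix whose columns are the frame's x, y, z axes.
In Python, from bench import bot gives the robot as it stands.
- The arm moves only by the tool play_rows, never from a script. Its argument "commands" is a list that holds one entry, the list of rows, each a list of 7 numbers: the opening, from 0 (shut) to 1 (fully open), then the shift along the tool's x, y, z in m, then the turn, a rotation vector about the tool's x, y, z in degrees. A call has 1 to 5 rows; each row shifts and turns the commanded pose from where the row before left it, along the tool's axes as they then stand; what a row does not reach is not made up. A row lasts 1/12 s, in which the tool goes at most 41.7 mm and 7.16 degrees, less where a joint would pass 70% of its speed; a pose out of reach is approached as far as the arm can. A call is refused whole if a number of a shift passes 0.0417 or a number of a turn 7.16, either way. A call with a gripper value outside its range is refused whole. The fingers move at their own pace and stop on an object; "newtons" is the grip in N (left out, the last holds). Time passes only in rows, so rows that do not move let the fingers close. It gives the time, the measured TCP pose, the force and the opening at its end, in the units of the state.
- bot.state(): the state, without advancing time (a new reading comes with each control period).
- bot.get_image(name): name is "side" or "top"; returns a dict with "image" (384x512x3 uint8, red, green, blue), "vfov" (degrees; the focal length in pixels is half the picture's height over the tangent of half this angle, whatever the lens; pixels are square), "cx", "cy" (the principal point, pixels), "rvec" (rotation vector, rad) and "tvec" (3), from world to camera coordinates, as OpenCV has them. Camera axes: x right, y down, z forward; pixel columns grow to the right and rows downward; lengths in m; the calibration is good to about 2 mm. A picture is of the moment at which its call begins. There is no depth.
- bot.sign_off(): hands the job in, once; it reports no verdict.
The state is a dict: "clock": time; "qpos": joint angles; "joint_vel": joint speeds; "joint_torque": joint torques, N m; "tcp_pos": TCP position; "ee_rot": TCP orientation; "force": force on the tool from outside, world axes, zero at the start; "moment": the same for the moment, N m; "gripper_width": opening from 0.0 (shut) to 1.0 (fully open).
Only numpy, scipy, OpenCV 4.12 (cv2) and the standard library are available. Lean on these libraries where they do the work, as an engineer would, in place of code of your own. Each camera call takes 0.05 s, during which the arm holds its last target. There are 200 camera calls.

## Working session

There is one attempt and no reset: what is moved stays moved. The work goes in short steps, Python scripts to look and compute and a tool call to move; the robot and the scene stay as the last step left them, time stands still between calls to the robot, and variables do not carry over. Pictures are saved under pics/ and viewed, about 8 in all and at most 12, crops included, and the job is handed in when it is done.

Besides the shell and the picture viewer there is one more tool, called by a JSON object that holds its "name" and its "arguments", one argument or row to a line. play_rows: Moves the arm, as the interface text tells. Its arguments: {"type":"object","properties":{"commands":{"type":"array"},"newtons":{"type":"number"}},"required":["commands"]}

```bash
mkdir -p pics; ls; cat > h.py <<'E'
import numpy as np, cv2
from bench import bot
def snap(name,fn=None):
    d=bot.get_image(name)
    if fn: cv2.imwrite('pics/'+fn,cv2.cvtColor(d['image'],cv2.COLOR_RGB2BGR))
    return d
def ray(d,u,v,z):
    R,_=cv2.Rodrigues(np.array(d['rvec'],float)); t=np.array(d['tvec'],float).ravel()
    f=d['image'].shape[0]/2/np.tan(np.radians(d['vfov'])/2)
    c=-R.T@t; r=R.T@np.array([(u-d['cx'])/f,(v-d['cy'])/f,1])
    return c+r*(z-c[2])/r[2]
def proj(d,P):
    R,_=cv2.Rodrigues(np.array(d['rvec'],float)); f=d['image'].shape[0]/2/np.tan(np.radians(d['vfov'])/2)
    p=R@np.array(P)+np.array(d['tvec'],float).ravel(); return f*p[0]/p[2]+d['cx'],f*p[1]/p[2]+d['cy']
E
python3 - <<'E'
from h import *
s=bot.state();print(s)
a=snap('top','t0.png');b=snap('side','s0.png')
for d in(a,b): print({k:v for k,v in d.items() if k!='image'}, -cv2.Rodrigues(np.array(d['rvec'],float))[0].T@np.ravel(d['tvec']))
cv2.imwrite('pics/a0.png',np.hstack([cv2.imread('pics/t0.png'),cv2.imread('pics/s0.png')])[:, :])
E
```

```text
pics
{'clock': 0.0, 'qpos': array([ 7.68908801e+01,  1.80042625e+01, -2.75204846e+00,  6.93412080e+01,
       -2.69254677e-03,  8.99998977e+01]), 'joint_vel': array([ 0.10361897, -0.05939808, -0.04070089,  0.01559066,  0.01411383,
        0.02192255]), 'joint_torque': array([ 2.67703035e-03, -5.39590645e+01,  3.39748049e+01,  1.91646820e-02,
        2.61445884e-04,  3.40843279e-06]), 'tcp_pos': array([0.13596982, 0.58380593, 0.23045051]), 'ee_rot': array([[-9.73940301e-01,  2.26804266e-01, -3.40261251e-04],
       [ 2.26804517e-01,  9.73938873e-01, -1.66832998e-03],
       [-4.69906986e-05, -1.70202660e-03, -9.99998550e-01]]), 'force': array([ 0.53468647, -0.54131373, -0.38193178]), 'moment': array([0.01738141, 0.03238659, 0.00292553]), 'gripper_width': 0.9978296527688144}
{'vfov': 49.35202009437636, 'cx': 260.63406896654135, 'cy': 191.62137626217225, 'rvec': array([ 2.14018207, -2.08504307,  0.21807648]), 'tvec': array([-0.06401591,  0.61972766,  1.00544938])} [ 0.40246158 -0.05096129  1.11108797]
{'vfov': 45.731220368543404, 'cx': 261.3547060084747, 'cy': 186.149649246505, 'rvec': array([ 2.25340936, -0.84324551,  0.32351101]), 'tvec': array([-0.48116239,  0.3553531 ,  1.16344832])} [ 0.01708637 -0.73366288  1.08298287]
```

View pics/t0.png

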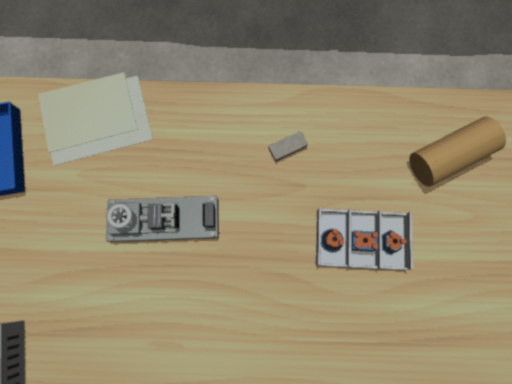

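View pics/s0.png

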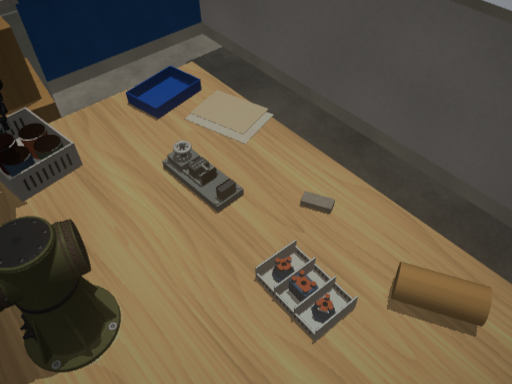

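The top view shows the crate at about (365,240) with the oblong pot in the middle cell. The clamp is at (162,218), with its wheel at (121,217) and its fixed jaw at (209,214). Next I'll take a zoomed composite and make mask measurements.

```bash
python3 - <<'E'
from h import *
d=snap('top');im=cv2.cvtColor(d['image'],cv2.COLOR_RGB2BGR);hsv=cv2.cvtColor(im,cv2.COLOR_BGR2HSV)
c=cv2.resize(im[200:278,308:422],None,fx=6,fy=6,interpolation=cv2.INTER_CUBIC)[:,:684]
e=cv2.resize(im[188:248,100:226],None,fx=5.43,fy=5,interpolation=cv2.INTER_CUBIC)[:,:684]
e=cv2.resize(im[190:246,102:224],(684,314),interpolation=cv2.INTER_CUBIC)
c=cv2.resize(im[203:275,312:418],(400,272),interpolation=cv2.INTER_CUBIC)
c=cv2.copyMakeBorder(c,0,0,0,284,cv2.BORDER_CONSTANT)
cv2.imwrite('pics/z1.png',np.vstack([e,c]))
# low saturation blobs = crate, clamp, stone
m=((hsv[...,1]<70)).astype(np.uint8)*255; m[:95]=0;m[290:]=0
red=((hsv[...,1]>150)&((hsv[...,0]<9)|(hsv[...,0]>172))).astype(np.uint8)*255;red[:200]=0;red[280:]=0
m=cv2.morphologyEx(m,cv2.MORPH_CLOSE,np.ones((5,5)))
for nm,mm in(('grey',m),('red',red)):
  n,l,s,cc=cv2.connectedComponentsWithStats(mm)
  for i in range(1,n):
    if s[i,4]>(200 if nm=='grey' else 15):
        ct=max(cv2.findContours((l==i).astype(np.uint8),0,2)[0],key=cv2.contourArea)
        r=cv2.minAreaRect(ct);print(nm,s[i],cc[i].round(1),np.round(r[0],1),np.round(r[1],1),round(r[2],1),'z0',ray(d,*r[0],0).round(4),'z.03',ray(d,*r[0],.03).round(4),'z.054',ray(d,*cc[i],.054).round(4))
        if nm=='grey': print(np.array([ray(d,*p,.03)[:2] for p in cv2.boxPoints(r)]).round(4).tolist())
E
```

```text
grey [  38   95  299   71 7746] [124.7 126.7] [187. 130.] [ 70. 298.] 90.0 z0 [0.8054 0.1631 0.    ] z.03 [0.7946 0.1573 0.03  ] z.054 [0.7906 0.3193 0.054 ]
[[0.8857, 0.5765], [0.908, -0.2499], [0.7065, -0.2477], [0.6853, 0.5495]]
grey [212 109  99   5 362] [262.2 111.2] [261. 111.] [ 4. 98.] 90.0 z0 [ 0.8676 -0.0426  0.    ] z.03 [ 0.8551 -0.0429  0.03  ] z.054 [ 0.8444 -0.0464  0.054 ]
[[0.8573, 0.0923], [0.8646, -0.1778], [0.8528, -0.1778], [0.8456, 0.0917]]
grey [ 33 171  45   8 249] [ 59.4 173.8] [ 55.  174.5] [ 7. 44.] 90.0 z0 [0.6676 0.5161 0.    ] z.03 [0.6604 0.5008 0.03  ] z.054 [0.6569 0.4774 0.054 ]
[[0.6685, 0.5606], [0.6716, 0.4434], [0.6524, 0.4412], [0.6493, 0.5579]]
grey [114 173  52   8 232] [144.4 176.7] [139.5 176.7] [51.2  6.6] 2.5 z0 [0.6674 0.2845 0.    ] z.03 [0.6603 0.2755 0.03  ] z.054 [0.6549 0.2555 0.054 ]
[[0.6525, 0.3433], [0.6705, 0.3443], [0.668, 0.2075], [0.6501, 0.207]]
grey [359 180  57   8 250] [392.1 182.5] [387.  183.5] [ 7. 56.] 90.0 z0 [ 0.6663 -0.3918  0.    ] z.03 [ 0.6592 -0.3826  0.03  ] z.054 [ 0.6564 -0.3887  0.054 ]
[[0.6668, -0.3084], [0.6707, -0.4575], [0.6516, -0.4565], [0.6477, -0.308]]
grey [  31  195  250   55 5787] [156.9 221.5] [155.1 222.8] [ 51.4 250. ] 87.7 z0 [0.542 0.232 0.   ] z.03 [0.5382 0.2244 0.03  ] z.054 [0.5387 0.214  0.054 ]
[[0.5843, 0.5589], [0.628, -0.0963], [0.493, -0.1038], [0.4512, 0.5352]]
grey [ 316  207  168   64 5368] [370.4 240. ] [399.4 240.1] [168.6  59.3] 2.8 z0 [ 0.5129 -0.4192  0.    ] z.03 [ 0.5099 -0.4092  0.03  ] z.054 [ 0.5059 -0.3281  0.054 ]
[[0.4394, -0.1881], [0.5927, -0.1958], [0.5823, -0.6362], [0.4297, -0.616]]
```

View pics/z1.png

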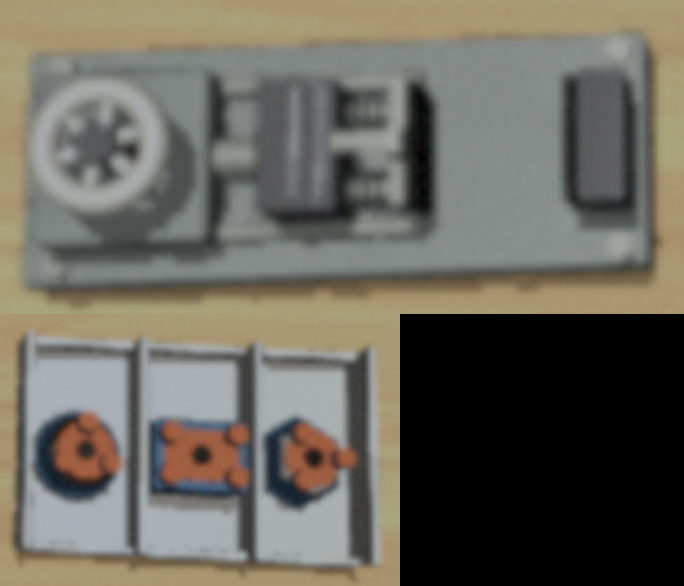

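The zoom gives usable features. Pot feet centres are at zoom (173,431), (237,434), (238,477) and (172,474). The bed corners, fixed-jaw top and wheel are also clear. I'll cast rays through these.

```bash
python3 - <<'E'
from h import *
d=snap('top')
C=lambda U,V:((U+.5)*122/684-.5+102,(V+.5)*56/314-.5+190)
K=lambda U,V:((U+.5)*106/400-.5+312,(V-314+.5)*72/272-.5+203)
def P(f,pts,z):
    r=np.array([ray(d,*f(*p),z) for p in pts])[:,:2]; print(r.round(4).tolist(),'mean',r.mean(0).round(4)); return r
an=lambda a,b:np.degrees(np.arctan2(*(b-a)[::-1])).round(2)
print('bed');b=P(C,[(30,55),(645,36),(652,268),(24,287)],.03)
print([np.linalg.norm(b[i]-b[i-1]).round(4) for i in range(4)],an(b[1],b[0]),an(b[2],b[3]))
print('wheel');P(C,[(100,146)],.1)
print('fixed jaw top');j=P(C,[(579,72),(630,75),(632,205),(578,203)],.072);print(np.linalg.norm(j[0]-j[3]))
print('feet');f=P(K,[(173,431),(237,434),(238,477),(172,474)],.064);print([np.linalg.norm(f[i]-f[i-1]).round(4) for i in range(4)],an(f[1],f[0]),an(f[2],f[3]))
print('crate walls top');w=P(K,[(25,332),(373,348),(373,563),(17,550)],.054);print([np.linalg.norm(w[i]-w[i-1]).round(4) for i in range(4)],an(w[1],w[0]),an(w[2],w[3]))
E
```

```text
bed
[[0.5968, 0.3559], [0.6134, 0.0679], [0.5047, 0.0596], [0.4884, 0.3476]] mean [0.5508 0.2077]
[np.float64(0.1086), np.float64(0.2884), np.float64(0.1091), np.float64(0.2886)] 93.31 93.23
wheel
[[0.5448, 0.295]] mean [0.5448 0.295 ]
fixed jaw top
[[0.588, 0.0922], [0.5872, 0.0692], [0.5285, 0.0655], [0.5287, 0.0895]] mean [0.5581 0.0791]
0.05928025265607364
feet
[[0.5201, -0.2934], [0.5192, -0.3359], [0.4908, -0.3358], [0.4916, -0.2922]] mean [ 0.5054 -0.3143]
[np.float64(0.0285), np.float64(0.0425), np.float64(0.0284), np.float64(0.0436)] 88.81 88.9
crate walls top
[[0.5859, -0.1966], [0.5811, -0.4327], [0.4375, -0.4259], [0.4398, -0.191]] mean [ 0.5111 -0.3116]
[np.float64(0.1461), np.float64(0.2362), np.float64(0.1438), np.float64(0.235)] 88.84 89.43
```

Everything is consistent with the given sizes. The bed measures 109x288 mm, and the wheel lies 164–166 mm from the bed point. The bed point is about (0.555, 0.131) with clamp +y at 93.3°. The pot is at (0.505, -0.314) with its long axis at 88.9°. I'll write a planner that prints rows.

```bash
cat > plan.py <<'E'
import sys,json,numpy as np
from bench import bot
def plan(wps,g,pose=None,steps=38,deg=6.8):
    s=bot.state(); R=s['ee_rot']
    p,psi=(np.array(s['tcp_pos']),np.degrees(np.arctan2(R[1,1],R[0,1]))) if pose is None else pose
    print('from',np.round(p,4),round(psi,2),'tilt',np.round(R[:2,2],4)); rows=[]
    p=p.copy()
    for *t,a in wps:
        a=psi+(a-psi+180)%360-180 if abs(a-psi)>180 else a
        n=max(int(np.ceil(np.linalg.norm(np.array(t)-p)*1e3/steps)),int(np.ceil(abs(a-psi)/deg)),1)
        for i in range(n):
            dw=(np.array(t)-p)/(n-i); w=round((a-psi)/(n-i),1); c,q=np.cos(np.radians(psi)),np.sin(np.radians(psi))
            yv=np.array([c,q,0]); xv=np.array([-q,c,0])*-1  # z down: x = y cross z
            xv=np.cross(yv,[0,0,-1])
            sh=[round(float(dw@xv),4),round(float(dw@yv),4),round(float(-dw[2]),4)]
            rows.append([g]+sh+[0,0,-w]); p+=sh[0]*xv+sh[1]*yv+np.array([0,0,-sh[2]]); psi+=w
    for i in range(0,len(rows),5): print(json.dumps(rows[i:i+5]).replace(' ',''))
    print('end',p.round(4),round(psi,2))
E
python3 -c "
from plan import *
plan([(.47,.25,.23,40),(.505,-.314,.20,-1.15),(.505,-.314,.10,-1.15)],1)"
```

```text
from [0.136  0.584  0.2308] 76.89 tilt [-0.0002 -0.001 ]
[[1,-0.0309,-0.0192,0.0001,0,0,2.8],[1,-0.0317,-0.0177,0.0001,0,0,2.8],[1,-0.0326,-0.0161,0.0001,0,0,2.8],[1,-0.0333,-0.0145,0.0,0,0,2.8],[1,-0.034,-0.0128,0.0001,0,0,2.9]]
[[1,-0.0346,-0.0111,0.0,0,0,2.8],[1,-0.0351,-0.0094,0.0001,0,0,2.9],[1,-0.0355,-0.0076,0.0,0,0,2.8],[1,-0.0359,-0.0059,0.0001,0,0,2.9],[1,-0.0361,-0.004,0.0,0,0,2.8]]
[[1,-0.0363,-0.0023,0.0001,0,0,2.9],[1,-0.0363,-0.0004,0.0,0,0,2.8],[1,-0.0363,0.0013,0.0001,0,0,2.9],[1,-0.0303,-0.0224,0.002,0,0,2.7],[1,-0.0313,-0.0209,0.002,0,0,2.7]]
[[1,-0.0323,-0.0194,0.002,0,0,2.7],[1,-0.0332,-0.0179,0.002,0,0,2.8],[1,-0.034,-0.0162,0.002,0,0,2.7],[1,-0.0347,-0.0146,0.002,0,0,2.8],[1,-0.0354,-0.0129,0.002,0,0,2.7]]
[[1,-0.036,-0.0112,0.002,0,0,2.8],[1,-0.0365,-0.0095,0.002,0,0,2.7],[1,-0.0369,-0.0077,0.002,0,0,2.8],[1,-0.0372,-0.0059,0.002,0,0,2.7],[1,-0.0374,-0.0042,0.002,0,0,2.8]]
[[1,-0.0376,-0.0024,0.002,0,0,2.7],[1,-0.0376,-0.0006,0.002,0,0,2.8],[1,-0.0377,0.0013,0.002,0,0,2.7],[1,0.0,-0.0,0.0333,0,0,0.0],[1,0.0,-0.0,0.0333,0,0,0.0]]
[[1,0.0,-0.0,0.0334,0,0,0.0]]
end [ 0.505 -0.314  0.1  ] -1.11
```

{"name": "play_rows", "arguments": {
  "commands": [
    [[1,-0.031,-0.019,0,0,0,2.8],[1,-0.032,-0.018,0,0,0,2.8],[1,-0.033,-0.016,0,0,0,2.8],[1,-0.033,-0.014,0,0,0,2.8],[1,-0.034,-0.013,0,0,0,2.9]]
  ]
}}

```text
clock: 0.62
tcp_pos: [0.2659, 0.4547, 0.2311]
ee_rot: [[-0.889, 0.459, -0.0], [0.459, 0.889, -0.0], [-0.0, -0.0, -1.0]]
force: [0.6, -0.3, 0.1]
gripper_width: 1.001
```

{"name": "play_rows", "arguments": {
  "commands": [
    [[1,-0.035,-0.011,0,0,0,2.8],[1,-0.035,-0.009,0,0,0,2.9],[1,-0.035,-0.008,0,0,0,2.8],[1,-0.036,-0.006,0,0,0,2.9],[1,-0.036,-0.004,0,0,0,2.8]]
  ]
}}

```text
clock: 1.03
tcp_pos: [0.3943, 0.3262, 0.2313]
ee_rot: [[-0.748, 0.663, 0.0], [0.663, 0.748, 0.0], [0.0, 0.0, -1.0]]
force: [1.5, 0.4, -0.1]
gripper_width: 1.005
```

{"name": "play_rows", "arguments": {
  "commands": [
    [[1,-0.036,-0.002,0,0,0,2.9],[1,-0.036,0,0,0,0,2.8],[1,-0.036,0.001,0,0,0,2.9],[1,-0.03,-0.022,0.002,0,0,2.7],[1,-0.031,-0.021,0.002,0,0,2.7]]
  ]
}}

```text
clock: 1.45
tcp_pos: [0.4757, 0.1756, 0.2269]
ee_rot: [[-0.566, 0.825, 0.0], [0.825, 0.566, -0.0], [-0.0, 0.0, -1.0]]
force: [0.5, -0.4, -0.6]
gripper_width: 1.0
```

{"name": "play_rows", "arguments": {
  "commands": [
    [[1,-0.032,-0.019,0.002,0,0,2.7],[1,-0.033,-0.018,0.002,0,0,2.8],[1,-0.034,-0.016,0.002,0,0,2.7],[1,-0.035,-0.015,0.002,0,0,2.8],[1,-0.035,-0.013,0.002,0,0,2.7]]
  ]
}}

```text
clock: 1.87
tcp_pos: [0.4857, -0.0122, 0.2172]
ee_rot: [[-0.354, 0.935, 0.0], [0.935, 0.354, -0.0], [-0.0, 0.0, -1.0]]
force: [0.8, -0.7, -0.1]
gripper_width: 1.003
```

{"name": "play_rows", "arguments": {
  "commands": [
    [[1,-0.036,-0.011,0.002,0,0,2.8],[1,-0.037,-0.009,0.002,0,0,2.7],[1,-0.037,-0.008,0.002,0,0,2.8],[1,-0.037,-0.006,0.002,0,0,2.7],[1,-0.037,-0.004,0.002,0,0,2.8]]
  ]
}}

```text
clock: 2.28
tcp_pos: [0.4979, -0.2001, 0.2072]
ee_rot: [[-0.121, 0.993, 0.0], [0.993, 0.121, 0.0], [0.0, 0.0, -1.0]]
force: [0.7, 0.6, 0.1]
gripper_width: 0.998
```

{"name": "play_rows", "arguments": {
  "commands": [
    [[1,-0.038,-0.002,0.002,0,0,2.7],[1,-0.038,-0.001,0.002,0,0,2.8],[1,-0.038,0.001,0.002,0,0,2.7],[1,0,0,0.03,0,0,0],[1,0,0,0,0,0,0]]
  ]
}}

```text
clock: 2.7
tcp_pos: [0.5025, -0.313, 0.1667]
ee_rot: [[0.023, 1.0, -0.005], [1.0, -0.023, 0.003], [0.003, -0.005, -1.0]]
force: [-1.8, 1.2, -0.8]
gripper_width: 1.001
```

```bash
python3 -c "
from plan import *
plan([(.505,-.314,.10,-1.15),(.505,-.314,.015,-1.15)],1)"
```

```text
from [ 0.5025 -0.313   0.1667] -1.3 tilt [-0.0051  0.0032]
[[1,-0.0005,0.0012,0.0334,0,0,-0.1],[1,-0.0005,0.0013,0.0333,0,0,-0.1],[1,0.0,-0.0,0.0283,0,0,0.0],[1,0.0,-0.0,0.0284,0,0,0.0],[1,0.0,-0.0,0.0283,0,0,0.0]]
end [ 0.505 -0.314  0.015] -1.1
```

{"name": "play_rows", "arguments": {
  "commands": [
    [[1,0,0.001,0.033,0,0,0],[1,-0.001,0.001,0.033,0,0,0],[1,0,0,0.03,0,0,0],[1,0,0,0.03,0,0,0],[1,0,0,0.026,0,0,0]]
  ]
}}

```text
clock: 3.12
tcp_pos: [0.5063, -0.3116, 0.018]
ee_rot: [[0.018, 1.0, -0.001], [1.0, -0.018, 0.001], [0.001, -0.001, -1.0]]
force: [0.1, -0.3, -0.0]
gripper_width: 1.0
```

{"name": "play_rows", "arguments": {
  "commands": [
    [[0,0,0,0,0,0,0],[0,0,0,0,0,0,0],[0,0,0,0,0,0,0],[0,0,0,0,0,0,0],[0,0,0,0,0,0,0]]
  ],
  "newtons": 40
}}

```text
clock: 3.53
tcp_pos: [0.5084, -0.3138, 0.0216]
ee_rot: [[0.019, 1.0, 0.003], [1.0, -0.019, -0.002], [-0.001, 0.003, -1.0]]
force: [0.8, 0.6, 3.9]
gripper_width: 0.554
```

{"name": "play_rows", "arguments": {
  "commands": [
    [[0,0,0,0,0,0,0],[0,0,0,0,0,0,0],[0,0,0,0,0,0,0]]
  ]
}}

```text
clock: 3.78
tcp_pos: [0.5084, -0.3138, 0.0216]
ee_rot: [[0.019, 1.0, 0.003], [1.0, -0.019, -0.001], [-0.001, 0.003, -1.0]]
force: [-1.7, 1.4, 8.1]
gripper_width: 0.553
```

```bash
python3 -c "
from plan import *
plan([(.505,-.314,.14,-1.15),(.45,-.07,.13,43),(.45,-.07,.05,43)],0)"
```

```text
from [ 0.5084 -0.3138  0.0216] -1.1 tilt [ 0.0032 -0.0014]
[[0,-0.0001,-0.0009,-0.0296,0,0,0.0],[0,-0.0001,-0.0008,-0.0296,0,0,0.0],[0,-0.0,-0.0009,-0.0296,0,0,0.0],[0,-0.0001,-0.0008,-0.0296,0,0,0.1],[0,0.0347,-0.0086,0.0014,0,0,-6.3]]
[[0,0.0354,-0.0047,0.0014,0,0,-6.3],[0,0.0357,-0.0008,0.0014,0,0,-6.3],[0,0.0356,0.0031,0.0014,0,0,-6.3],[0,0.0351,0.007,0.0015,0,0,-6.3],[0,0.0341,0.0108,0.0014,0,0,-6.3]]
[[0,0.0326,0.0144,0.0015,0,0,-6.4],[0,0.0,0.0,0.0267,0,0,0.0],[0,0.0,0.0,0.0266,0,0,0.0],[0,0.0,0.0,0.0267,0,0,0.0]]
end [ 0.45 -0.07  0.05] 43.0
```

{"name": "play_rows", "arguments": {
  "commands": [
    [[0,0,0,-0.02,0,0,0],[0,0,0,-0.035,0,0,0],[0,0,0,-0.035,0,0,0],[0,0,0,-0.035,0,0,0],[0,0,0,0,0,0,0]]
  ]
}}

```text
clock: 4.2
tcp_pos: [0.5109, -0.3156, 0.1526]
ee_rot: [[0.019, 1.0, 0.01], [1.0, -0.019, -0.006], [-0.006, 0.01, -1.0]]
force: [2.0, -0.7, -3.5]
gripper_width: 0.556
```

{"name": "play_rows", "arguments": {
  "commands": [
    [[0,0.035,-0.009,0.001,0,0,-6.3],[0,0.035,-0.005,0.001,0,0,-6.3],[0,0.036,-0.001,0.001,0,0,-6.3],[0,0.036,0.003,0.001,0,0,-6.3],[0,0.035,0.007,0.001,0,0,-6.3]]
  ]
}}

```text
clock: 4.62
tcp_pos: [0.4654, -0.1371, 0.1393]
ee_rot: [[-0.51, 0.86, 0.0], [0.86, 0.51, 0.0], [-0.0, 0.0, -1.0]]
force: [1.0, 0.3, -3.1]
gripper_width: 0.552
```

{"name": "play_rows", "arguments": {
  "commands": [
    [[0,0.034,0.011,0.001,0,0,-6.3],[0,0.033,0.014,0.001,0,0,-6.4],[0,0,0,0,0,0,0],[0,0,0,0,0,0,0],[0,0,0,0,0,0,0]]
  ]
}}

```text
clock: 5.03
tcp_pos: [0.4504, -0.0689, 0.1376]
ee_rot: [[-0.683, 0.73, 0.001], [0.73, 0.683, -0.001], [-0.001, 0.0, -1.0]]
force: [0.6, -0.6, -2.1]
gripper_width: 0.557
```

```bash
python3 -c "
from h import *
d=snap('side');u,v=map(int,proj(d,bot.state()['tcp_pos']))
im=cv2.cvtColor(d['image'],cv2.COLOR_RGB2BGR)
cv2.imwrite('pics/s2.png',cv2.resize(im[max(v-60,0):v+60,max(u-80,0):u+80],(640,480),interpolation=cv2.INTER_CUBIC));print(u,v)"
```

```text
225 216
```

View pics/s2.png

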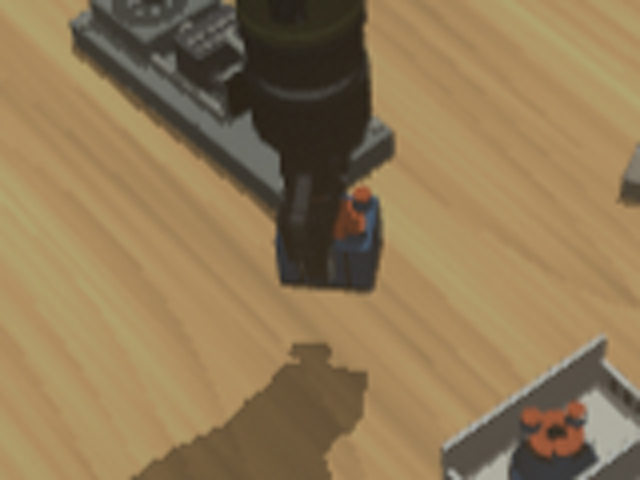

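The pot is held upright and level, with the fingers on its long sides. I'm setting it down on the free bench.

{"name": "play_rows", "arguments": {
  "commands": [
    [[0,0,0,0.03,0,0,0],[0,0,0,0.03,0,0,0],[0,0,0,0.03,0,0,0],[0,0,0,0.015,0,0,0],[0,0,0,0,0,0,0]]
  ]
}}

```text
clock: 5.5
tcp_pos: [0.4473, -0.0696, 0.0291]
ee_rot: [[-0.681, 0.732, -0.006], [0.732, 0.681, 0.001], [0.005, -0.004, -1.0]]
force: [-1.2, -0.6, -3.4]
gripper_width: 0.555
```

{"name": "play_rows", "arguments": {
  "commands": [
    [[0,0,0,0.003,0,0,0],[0,0,0,0.003,0,0,0],[0,0,0,0.003,0,0,0],[0,0,0,0.003,0,0,0],[0,0,0,0,0,0,0]]
  ]
}}

```text
clock: 5.92
tcp_pos: [0.4505, -0.0689, 0.0206]
ee_rot: [[-0.683, 0.73, 0.001], [0.73, 0.683, -0.0], [-0.001, 0.001, -1.0]]
force: [-1.7, 0.0, -3.9]
gripper_width: 0.554
```

{"name": "play_rows", "arguments": {
  "commands": [
    [[0,0,0,0.001,0,0,0],[0,0,0,0.001,0,0,0],[0,0,0,0.001,0,0,0],[0,0,0,0,0,0,0]]
  ]
}}

```text
clock: 6.25
tcp_pos: [0.4503, -0.0688, 0.0176]
ee_rot: [[-0.683, 0.73, 0.001], [0.73, 0.683, -0.0], [-0.0, 0.0, -1.0]]
force: [0.2, -0.2, -1.9]
gripper_width: 0.555
```

{"name": "play_rows", "arguments": {
  "commands": [
    [[0,0,0,0.001,0,0,0],[0,0,0,0.001,0,0,0],[0,0,0,0,0,0,0]]
  ]
}}

```text
clock: 6.5
tcp_pos: [0.4503, -0.0688, 0.0175]
ee_rot: [[-0.683, 0.73, 0.001], [0.73, 0.683, -0.0], [-0.001, 0.001, -1.0]]
force: [-9.4, 1.0, 26.9]
gripper_width: 0.556
```

{"name": "play_rows", "arguments": {
  "commands": [
    [[0,0,0,-0.002,0,0,0],[1,0,0,0,0,0,0],[1,0,0,0,0,0,0],[1,0,0,0,0,0,0],[1,0,0,0,0,0,0]]
  ]
}}

```text
clock: 6.92
tcp_pos: [0.4501, -0.0688, 0.0171]
ee_rot: [[-0.683, 0.73, -0.0], [0.73, 0.683, -0.0], [0.0, -0.0, -1.0]]
force: [-0.4, 0.0, -0.2]
gripper_width: 1.0
```

{"name": "play_rows", "arguments": {
  "commands": [
    [[1,0,0,0,0,0,0],[1,0,0,-0.02,0,0,0],[1,0,0,-0.035,0,0,0],[1,0,0,-0.035,0,0,0],[1,0,0,0,0,0,0]]
  ]
}}

```text
clock: 7.33
tcp_pos: [0.4541, -0.0694, 0.1129]
ee_rot: [[-0.683, 0.73, 0.008], [0.73, 0.683, -0.001], [-0.007, 0.005, -1.0]]
force: [1.2, 0.4, 1.1]
gripper_width: 0.994
```

{"name": "play_rows", "arguments": {
  "commands": [
    [[1,0,0,0,0,0,7],[1,0,0,0,0,0,7],[1,0,0,0,0,0,7],[1,0,0,0,0,0,7],[1,0,0,0,0,0,7]]
  ]
}}

```text
clock: 7.75
tcp_pos: [0.45, -0.0688, 0.1071]
ee_rot: [[-0.135, 0.991, -0.0], [0.991, 0.135, 0.0], [0.0, -0.0, -1.0]]
force: [-0.1, -0.1, 0.0]
gripper_width: 1.0
```

{"name": "play_rows", "arguments": {
  "commands": [
    [[1,0,0,0,0,0,7],[1,0,0,0,0,0,7],[1,0,0,0,0,0,7],[1,0,0,0,0,0,7],[1,0,0,0,0,0,7]]
  ]
}}

```text
clock: 8.17
tcp_pos: [0.45, -0.0688, 0.1071]
ee_rot: [[0.458, 0.889, -0.0], [0.889, -0.458, 0.0], [-0.0, -0.0, -1.0]]
force: [-0.1, -1.0, 0.5]
gripper_width: 1.0
```

{"name": "play_rows", "arguments": {
  "commands": [
    [[1,0,0,0,0,0,7],[1,0,0,0,0,0,7],[1,0,0,0,0,0,6],[1,0,0,0,0,0,0],[1,0,0,0,0,0,0]]
  ]
}}

```text
clock: 8.58
tcp_pos: [0.45, -0.0688, 0.1071]
ee_rot: [[0.728, 0.685, -0.0], [0.685, -0.728, 0.0], [-0.0, -0.0, -1.0]]
force: [0.5, -0.3, -0.0]
gripper_width: 1.0
```

```bash
python3 -c "
from h import *
s=bot.state();print(s['tcp_pos'],s['ee_rot'].round(3),s['qpos'].round(1))
d=snap('side');u,v=map(int,proj(d,[.45,-.069,.05]))
im=cv2.cvtColor(d['image'],cv2.COLOR_RGB2BGR)
e=snap('top');p,q=map(int,proj(e,[.45,-.069,.05]));im2=cv2.cvtColor(e['image'],cv2.COLOR_RGB2BGR)
f=lambda i,u,v:cv2.resize(i[v-40:v+40,u-40:u+40],(400,400),interpolation=cv2.INTER_CUBIC)
cv2.imwrite('pics/s3.png',np.hstack([f(im,u,v),f(im2,p,q)]));print(u,v,p,q)"
```

```text
[ 0.45001447 -0.06876967  0.10714325] [[ 0.728  0.685 -0.   ]
 [ 0.685 -0.728  0.   ]
 [-0.    -0.    -1.   ]] [ -8.7   7.9 -32.7  49.4   0.  128. ]
227 236 267 259
```

View pics/s3.png

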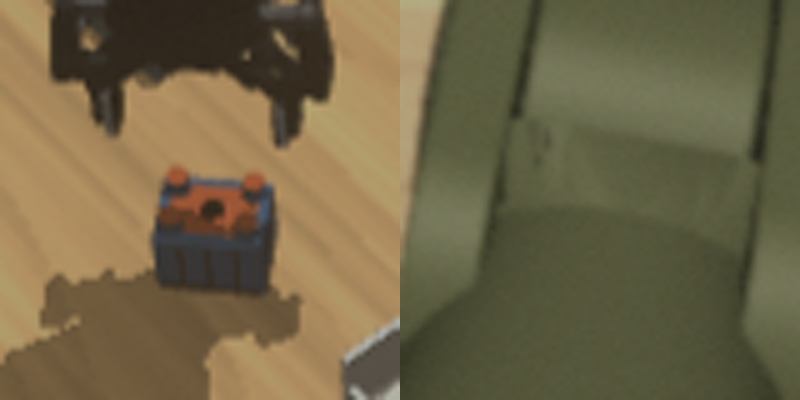

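The pot stands upright, and the gripper now straddles its short ends. I'm descending to grip it.

{"name": "play_rows", "arguments": {
  "commands": [
    [[1,0,0,0.025,0,0,0],[1,0,0,0.03,0,0,0],[1,0,0,0.025,0,0,0],[1,0,0,0.015,0,0,0],[1,0,0,0,0,0,0]]
  ]
}}

```text
clock: 9.1
tcp_pos: [0.4472, -0.0683, 0.0094]
ee_rot: [[0.729, 0.684, -0.005], [0.684, -0.729, 0.001], [-0.003, -0.004, -1.0]]
force: [-0.1, 0.4, -0.2]
gripper_width: 0.996
```

{"name": "play_rows", "arguments": {
  "commands": [
    [[1,0,0,0,0,0,0],[0,0,0,0,0,0,0],[0,0,0,0,0,0,0],[0,0,0,0,0,0,0],[0,0,0,0,0,0,0]]
  ]
}}

```text
clock: 9.52
tcp_pos: [0.4518, -0.0692, 0.0139]
ee_rot: [[0.73, 0.683, 0.003], [0.683, -0.73, -0.001], [0.002, 0.003, -1.0]]
force: [0.1, -2.4, 6.7]
gripper_width: 0.743
```

{"name": "play_rows", "arguments": {
  "commands": [
    [[0,0,0,0,0,0,0],[0,0,0,0,0,0,0],[0,0,0,0,0,0,0]]
  ]
}}

```text
clock: 9.77
tcp_pos: [0.4518, -0.0692, 0.0139]
ee_rot: [[0.73, 0.683, 0.003], [0.683, -0.73, -0.001], [0.002, 0.003, -1.0]]
force: [0.2, -0.6, 6.6]
gripper_width: 0.74
```

```bash
python3 -c "
from plan import *
plan([(.45,-.069,.14,-46.7),(.5553,.130,.14,3.27)],0)"
```

```text
from [ 0.4518 -0.0692  0.0139] -46.9 tilt [ 0.0034 -0.0008]
[[0,-0.0003,-0.0003,-0.0315,0,0,-0.0],[0,-0.0003,-0.0004,-0.0315,0,0,-0.1],[0,-0.0003,-0.0003,-0.0315,0,0,-0.0],[0,-0.0003,-0.0004,-0.0316,0,0,-0.1],[0,0.0266,-0.0091,0.0,0,0,-6.2]]
[[0,0.0275,-0.0061,0.0,0,0,-6.3],[0,0.028,-0.0031,0.0,0,0,-6.2],[0,0.0281,-0.0001,0.0,0,0,-6.3],[0,0.028,0.003,0.0,0,0,-6.2],[0,0.0275,0.0061,0.0,0,0,-6.3]]
[[0,0.0267,0.009,0.0,0,0,-6.2],[0,0.0255,0.0119,0.0,0,0,-6.3]]
end [0.5553 0.13   0.14  ] 3.3
```

{"name": "play_rows", "arguments": {
  "commands": [
    [[0,0,0,-0.02,0,0,0],[0,0,0,-0.035,0,0,0],[0,0,0,-0.035,0,0,0],[0,0,0,-0.036,0,0,0],[0,0,0,0,0,0,0]]
  ]
}}

```text
clock: 10.18
tcp_pos: [0.4544, -0.0694, 0.1452]
ee_rot: [[0.73, 0.683, 0.011], [0.683, -0.73, -0.001], [0.007, 0.008, -1.0]]
force: [2.0, 0.3, -2.4]
gripper_width: 0.741
```

{"name": "play_rows", "arguments": {
  "commands": [
    [[0,0.027,-0.009,0,0,0,-6.2],[0,0.028,-0.006,0,0,0,-6.2],[0,0.028,-0.003,0,0,0,-6.2],[0,0.028,0,0,0,0,-6.3],[0,0.028,0.003,0,0,0,-6.2]]
  ]
}}

```text
clock: 10.6
tcp_pos: [0.5173, 0.0568, 0.1379]
ee_rot: [[0.267, 0.964, -0.0], [0.964, -0.267, -0.0], [-0.0, -0.0, -1.0]]
force: [0.4, -0.3, -3.5]
gripper_width: 0.749
```

{"name": "play_rows", "arguments": {
  "commands": [
    [[0,0.028,0.006,0,0,0,-6.3],[0,0.027,0.009,0,0,0,-6.3],[0,0.025,0.012,0,0,0,-6.2],[0,0,0,0,0,0,0],[0,0,0,0,0,0,0]]
  ]
}}

```text
clock: 11.02
tcp_pos: [0.5573, 0.1315, 0.1375]
ee_rot: [[-0.054, 0.999, -0.001], [0.999, 0.054, -0.0], [-0.0, -0.001, -1.0]]
force: [0.1, -0.9, -3.8]
gripper_width: 0.74
```

{"name": "play_rows", "arguments": {
  "commands": [
    [[0,0,0,0,0,0,0],[0,0,0,0,0,0,0]]
  ]
}}

```text
clock: 11.18
tcp_pos: [0.5565, 0.1295, 0.1378]
ee_rot: [[-0.051, 0.999, -0.001], [0.999, 0.051, -0.001], [-0.0, -0.001, -1.0]]
force: [-0.0, 0.0, -3.2]
gripper_width: 0.739
```

```bash
python3 -c "
from h import *
from plan import plan
d=snap('side')
plan([(.5553,.130,.075,3.27)],0)
s=bot.state();u,v=map(int,proj(d,s['tcp_pos']))
im=cv2.cvtColor(d['image'],cv2.COLOR_RGB2BGR)
cv2.imwrite('pics/s4.png',cv2.resize(im[v-45:v+45,u-60:u+60],(720,540),interpolation=cv2.INTER_CUBIC));print(u,v)"
```

```text
from [0.5566 0.1294 0.138 ] 2.9 tilt [-0.0009 -0.0004]
[[0,0.0003,-0.0006,0.0315,0,0,-0.2],[0,0.0004,-0.0007,0.0315,0,0,-0.2]]
end [0.5553 0.13   0.075 ] 3.3
213 160
```

View pics/s4.png

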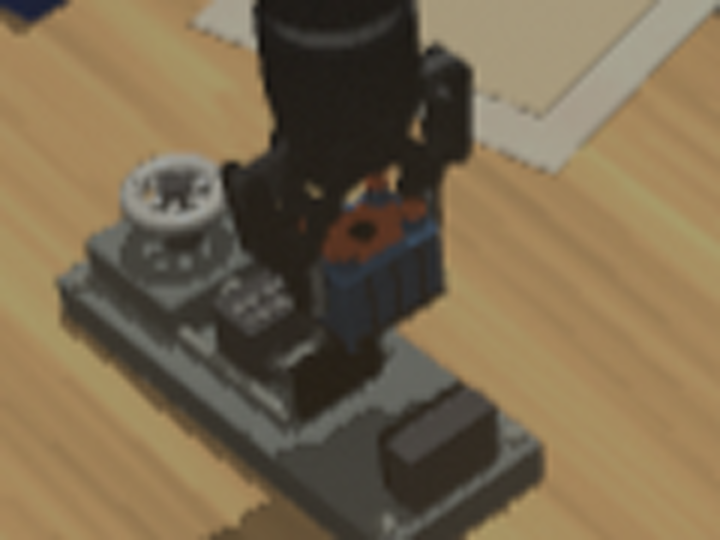

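The pot hangs centred over the gap between fixed jaw and pad. I'm lowering it, with a force check partway.

{"name": "play_rows", "arguments": {
  "commands": [
    [[0,0,-0.001,0.02,0,0,-0.4],[0,0,0,0.02,0,0,0],[0,0,0,0.015,0,0,0],[0,0,0,0.01,0,0,0],[0,0,0,0.01,0,0,0]]
  ]
}}

```text
clock: 11.65
tcp_pos: [0.556, 0.1295, 0.0627]
ee_rot: [[-0.058, 0.998, -0.001], [0.998, 0.058, -0.0], [-0.0, -0.001, -1.0]]
force: [0.3, -0.2, -3.6]
gripper_width: 0.745
```

{"name": "play_rows", "arguments": {
  "commands": [
    [[0,0,0,0.005,0,0,0],[0,0,0,0.003,0,0,0],[0,0,0,0,0,0,0],[0,0,0,0,0,0,0]]
  ]
}}

```text
clock: 11.98
tcp_pos: [0.5568, 0.1304, 0.0558]
ee_rot: [[-0.059, 0.998, 0.001], [0.998, 0.059, 0.0], [0.0, 0.001, -1.0]]
force: [-0.1, 0.3, -2.7]
gripper_width: 0.745
```

```bash
python3 -c "
from h import *
from plan import plan
d=snap('side');e=snap('top')
plan([(.5553,.130,.045,3.27)],0)
im=cv2.cvtColor(d['image'],cv2.COLOR_RGB2BGR);im2=cv2.cvtColor(e['image'],cv2.COLOR_RGB2BGR)
def f(i,dd):
  u,v=map(int,proj(dd,[.555,.13,.06]));return cv2.resize(i[v-30:v+30,u-25:u+25],(400,480),interpolation=cv2.INTER_CUBIC)
cv2.imwrite('pics/s5.png',np.hstack([f(im,d),f(im2,e)]))"
```

```text
from [0.5571 0.1305 0.0561] 3.39 tilt [0.0013 0.0003]
[[0,-0.0004,-0.0018,0.0111,0,0,0.1]]
end [0.5553 0.13   0.045 ] 3.29
```

View pics/s5.png

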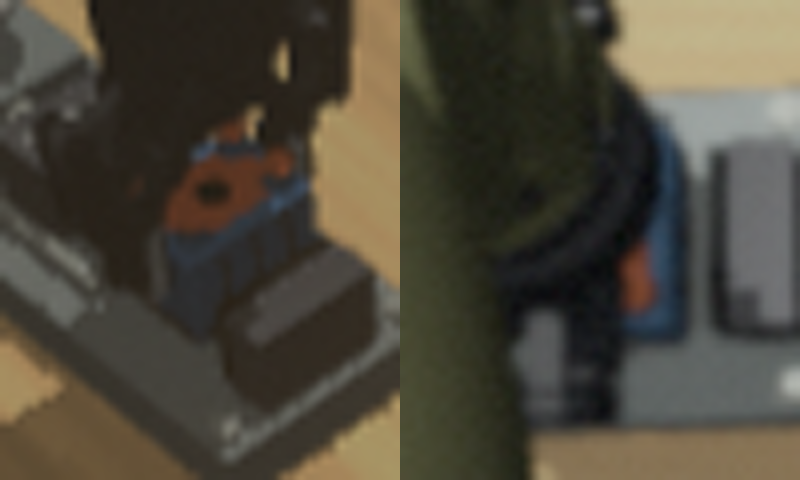

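The pot is square to the jaws, with about 6–8 mm clearance to the fixed jaw (pot edge at zoom 685, jaw at 712). I'm lowering it gently the rest of the way.

{"name": "play_rows", "arguments": {
  "commands": [
    [[0,0,-0.001,0.003,0,0,0],[0,0,0,0.003,0,0,0],[0,0,0,0.003,0,0,0],[0,0,0,0,0,0,0],[0,0,0,0,0,0,0]]
  ]
}}

```text
clock: 12.5
tcp_pos: [0.5551, 0.1302, 0.046]
ee_rot: [[-0.059, 0.998, -0.001], [0.998, 0.059, -0.0], [-0.0, -0.001, -1.0]]
force: [-0.5, 0.6, -2.7]
gripper_width: 0.746
```

{"name": "play_rows", "arguments": {
  "commands": [
    [[0,0,0,0.001,0,0,0],[0,0,0,0,0,0,0]]
  ]
}}

```text
clock: 12.67
tcp_pos: [0.5554, 0.1303, 0.0452]
ee_rot: [[-0.059, 0.998, -0.0], [0.998, 0.059, -0.0], [-0.0, -0.0, -1.0]]
force: [0.3, 0.1, -3.7]
gripper_width: 0.746
```

{"name": "play_rows", "arguments": {
  "commands": [
    [[0,0,0,0.001,0,0,0],[0,0,0,0,0,0,0]]
  ]
}}

```text
clock: 12.83
tcp_pos: [0.5554, 0.1303, 0.0442]
ee_rot: [[-0.059, 0.998, -0.0], [0.998, 0.059, -0.0], [-0.0, -0.0, -1.0]]
force: [0.4, -0.7, -3.6]
gripper_width: 0.746
```

{"name": "play_rows", "arguments": {
  "commands": [
    [[0,0,0,0.0005,0,0,0],[0,0,0,0,0,0,0]]
  ]
}}

```text
clock: 13.0
tcp_pos: [0.5555, 0.1303, 0.044]
ee_rot: [[-0.059, 0.998, 0.0], [0.998, 0.059, 0.0], [0.0, 0.0, -1.0]]
force: [-1.2, -1.3, -0.7]
gripper_width: 0.74
```

{"name": "play_rows", "arguments": {
  "commands": [
    [[0,0,0,0.0005,0,0,0],[0,0,0,0,0,0,0]]
  ]
}}

```text
clock: 13.17
tcp_pos: [0.5554, 0.1303, 0.044]
ee_rot: [[-0.059, 0.998, 0.0], [0.998, 0.059, 0.0], [0.0, 0.0, -1.0]]
force: [-3.5, -1.5, 4.8]
gripper_width: 0.739
```

The pot is on the bed. I'm releasing it and lifting off.

{"name": "play_rows", "arguments": {
  "commands": [
    [[0,0,0,-0.0005,0,0,0],[1,0,0,0,0,0,0],[1,0,0,0,0,0,0],[1,0,0,0,0,0,0],[1,0,0,0,0,0,0]]
  ]
}}

```text
clock: 13.58
tcp_pos: [0.5557, 0.1303, 0.0439]
ee_rot: [[-0.059, 0.998, 0.0], [0.998, 0.059, 0.0], [0.0, 0.0, -1.0]]
force: [-0.8, -0.0, -0.6]
gripper_width: 0.995
```

{"name": "play_rows", "arguments": {
  "commands": [
    [[1,0,0,-0.01,0,0,0],[1,0,0,-0.03,0,0,0],[1,0,0,-0.035,0,0,0],[1,0,0,-0.04,0,0,0],[1,0,0,0,0,0,0]]
  ]
}}

```text
clock: 14.0
tcp_pos: [0.56, 0.1313, 0.1675]
ee_rot: [[-0.059, 0.998, 0.012], [0.998, 0.059, 0.003], [0.002, 0.012, -1.0]]
force: [1.6, -0.0, 1.4]
gripper_width: 0.997
```

```bash
python3 -c "
from plan import *
s=bot.state()
plan([(.5453,.296,.16,100),(.5453,.296,.12,100)],1,pose=(np.array([.5554,.1303,.1585]),3.4))"
```

```text
from [0.5554 0.1303 0.1585] 3.4 tilt [0.0117 0.0027]
[[1,0.0111,-0.0,-0.0001,0,0,-6.4],[1,0.011,0.0012,-0.0001,0,0,-6.4],[1,0.0108,0.0024,-0.0001,0,0,-6.4],[1,0.0105,0.0036,-0.0001,0,0,-6.5],[1,0.01,0.0048,-0.0001,0,0,-6.4]]
[[1,0.0094,0.0059,-0.0001,0,0,-6.5],[1,0.0086,0.0069,-0.0001,0,0,-6.4],[1,0.0078,0.0078,-0.0001,0,0,-6.5],[1,0.0069,0.0086,-0.0001,0,0,-6.4],[1,0.0059,0.0094,-0.0001,0,0,-6.5]]
[[1,0.0048,0.01,-0.0001,0,0,-6.4],[1,0.0037,0.0104,-0.0001,0,0,-6.4],[1,0.0025,0.0108,-0.0001,0,0,-6.5],[1,0.0012,0.011,-0.0001,0,0,-6.4],[1,-0.0,0.011,-0.0001,0,0,-6.5]]
[[1,-0.0,0.0,0.02,0,0,0.0],[1,-0.0,0.0,0.02,0,0,0.0]]
end [0.5453 0.296  0.12  ] 100.0
```

{"name": "play_rows", "arguments": {
  "commands": [
    [[1,0.011,0,0,0,0,-6.4],[1,0.011,0.001,0,0,0,-6.4],[1,0.011,0.002,0,0,0,-6.4],[1,0.0105,0.004,0,0,0,-6.5],[1,0.01,0.005,0,0,0,-6.4]]
  ]
}}

```text
clock: 14.42
tcp_pos: [0.552, 0.1863, 0.1596]
ee_rot: [[-0.585, 0.811, 0.001], [0.811, 0.585, 0.0], [-0.0, 0.001, -1.0]]
force: [-0.2, -1.1, -0.7]
gripper_width: 0.999
```

{"name": "play_rows", "arguments": {
  "commands": [
    [[1,0.009,0.006,0,0,0,-6.5],[1,0.009,0.007,0,0,0,-6.4],[1,0.008,0.008,0,0,0,-6.5],[1,0.007,0.009,0,0,0,-6.4],[1,0.006,0.009,0,0,0,-6.5]]
  ]
}}

```text
clock: 14.83
tcp_pos: [0.5488, 0.2421, 0.1595]
ee_rot: [[-0.928, 0.373, 0.001], [0.373, 0.928, 0.0], [-0.001, 0.001, -1.0]]
force: [0.4, 0.3, -0.1]
gripper_width: 1.007
```

{"name": "play_rows", "arguments": {
  "commands": [
    [[1,0.005,0.01,0,0,0,-6.4],[1,0.004,0.01,0,0,0,-6.4],[1,0.0025,0.011,0,0,0,-6.5],[1,0.001,0.011,0,0,0,-6.4],[1,0,0.011,0,0,0,-6.5]]
  ]
}}

```text
clock: 15.25
tcp_pos: [0.5449, 0.2972, 0.1595]
ee_rot: [[-0.984, -0.179, 0.001], [-0.179, 0.984, 0.0], [-0.001, 0.0, -1.0]]
force: [0.8, 0.1, 0.3]
gripper_width: 1.0
```

{"name": "play_rows", "arguments": {
  "commands": [
    [[1,0,0,0,0,0,0],[1,0,0,0,0,0,0]]
  ]
}}

```text
clock: 15.42
tcp_pos: [0.5449, 0.2968, 0.1592]
ee_rot: [[-0.985, -0.171, 0.0], [-0.171, 0.985, -0.0], [-0.0, -0.0, -1.0]]
force: [0.9, -0.5, -1.1]
gripper_width: 1.0
```

```bash
python3 -c "
from h import *
from plan import plan
d=snap('side');e=snap('top')
plan([(.5453,.296,.072,100)],1);print(bot.state()['qpos'].round(1))
im=cv2.cvtColor(d['image'],cv2.COLOR_RGB2BGR);im2=cv2.cvtColor(e['image'],cv2.COLOR_RGB2BGR)
def f(i,dd):
  u,v=map(int,proj(dd,[.55,.2,.07]));print(u,v);return cv2.resize(i[v-40:v+40,u-40:u+40],(400,400),interpolation=cv2.INTER_CUBIC)
cv2.imwrite('pics/s6.png',np.hstack([f(im,d),f(im2,e)]))"
```

```text
from [0.5449 0.296  0.159 ] 99.83 tilt [ 0.0001 -0.0003]
[[1,-0.0001,-0.0,0.029,0,0,-0.1],[1,-0.0002,-0.0,0.029,0,0,-0.0],[1,-0.0001,-0.0001,0.029,0,0,-0.1]]
end [0.5453 0.296  0.072 ] 100.03
[28.5 22.1 -6.4 61.5 -0.  18.7]
200 165
161 216
```

View pics/s6.png

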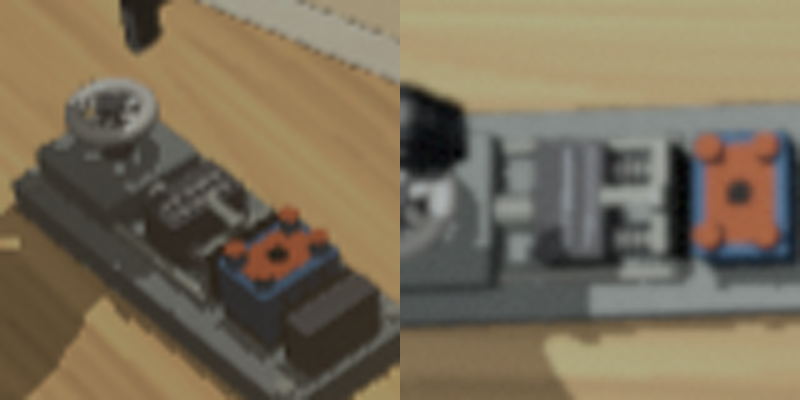

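The pot stands square on the bed, centre at (740,193) in the right half, with a gap to both the pad and the fixed jaw. Now I'm gripping the wheel.

{"name": "play_rows", "arguments": {
  "commands": [
    [[1,0,0,0.025,0,0,0],[1,0,0,0.03,0,0,0],[1,0,0,0.02,0,0,0],[1,0,0,0.012,0,0,0],[1,0,0,0,0,0,0]]
  ]
}}

```text
clock: 15.93
tcp_pos: [0.5429, 0.2948, 0.069]
ee_rot: [[-0.985, -0.172, -0.004], [-0.172, 0.985, -0.003], [0.005, -0.002, -1.0]]
force: [0.6, 0.1, 0.2]
gripper_width: 0.998
```

{"name": "play_rows", "arguments": {
  "commands": [
    [[1,0,0,0,0,0,0],[0,0,0,0,0,0,0],[0,0,0,0,0,0,0],[0,0,0,0,0,0,0],[0,0,0,0,0,0,0]]
  ],
  "newtons": 70
}}

```text
clock: 16.35
tcp_pos: [0.5462, 0.2968, 0.0742]
ee_rot: [[-0.985, -0.173, 0.003], [-0.173, 0.985, 0.001], [-0.003, 0.0, -1.0]]
force: [-1.8, -1.2, 5.9]
gripper_width: 0.696
```

{"name": "play_rows", "arguments": {
  "commands": [
    [[0,0,0,0,0,0,0],[0,0,0,0,0,0,0]]
  ]
}}

```text
clock: 16.52
tcp_pos: [0.5462, 0.2969, 0.0742]
ee_rot: [[-0.985, -0.173, 0.003], [-0.173, 0.985, 0.001], [-0.003, 0.0, -1.0]]
force: [-0.9, -1.9, 6.0]
gripper_width: 0.703
```

{"name": "play_rows", "arguments": {
  "commands": [
    [[0,0,0,0,0,0,4],[0,0,0,0,0,0,6],[0,0,0,0,0,0,6],[0,0,0,0,0,0,4],[0,0,0,0,0,0,0]]
  ]
}}

```text
clock: 16.93
tcp_pos: [0.5462, 0.2967, 0.0742]
ee_rot: [[-0.984, 0.177, 0.003], [0.177, 0.984, 0.0], [-0.003, 0.001, -1.0]]
force: [-1.0, -2.6, 6.5]
gripper_width: 0.704
```

```bash
python3 -c "
from h import *
s=bot.state();print(s['force'],s['moment'],s['tcp_pos'],s['gripper_width'])
e=snap('top');im2=cv2.cvtColor(e['image'],cv2.COLOR_RGB2BGR)
u,v=map(int,proj(e,[.55,.2,.07]));cv2.imwrite('pics/s7.png',cv2.resize(im2[v-25:v+25,u-40:u+40],(640,400),interpolation=cv2.INTER_CUBIC))"
```

```text
[-0.95360078 -2.5955854   6.50082505] [-0.61402399  0.2348983  -0.32630113] [0.54615562 0.29673417 0.07418096] 0.704166029937905
```

View pics/s7.png

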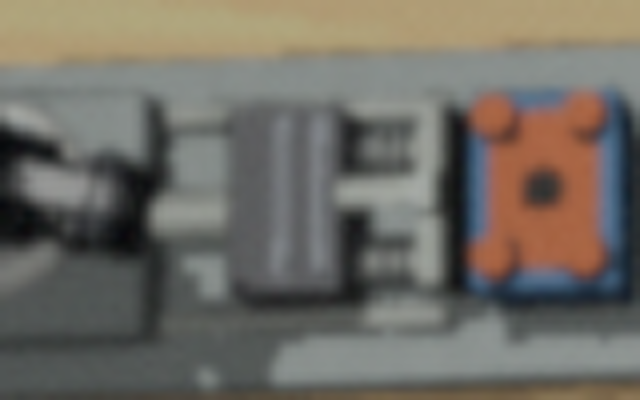

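The pointer, ridges and pot are visible: the pointer tip is near x≈335, and the ridges are at 283 and 317. I'll track jaw shift numerically by template matching against the first picture.

{"name": "play_rows", "arguments": {
  "commands": [
    [[0,0,0,0,0,0,6],[0,0,0,0,0,0,6],[0,0,0,0,0,0,6],[0,0,0,0,0,0,6],[0,0,0,0,0,0,6]]
  ]
}}

```text
clock: 17.4
tcp_pos: [0.5461, 0.2966, 0.0742]
ee_rot: [[-0.763, 0.647, 0.003], [0.647, 0.763, 0.0], [-0.002, 0.002, -1.0]]
force: [-1.3, -3.0, 7.4]
gripper_width: 0.695
```

{"name": "play_rows", "arguments": {
  "commands": [
    [[0,0,0,0,0,0,5],[0,0,0,0,0,0,5],[0,0,0,0,0,0,0]]
  ]
}}

```text
clock: 17.65
tcp_pos: [0.546, 0.2965, 0.0742]
ee_rot: [[-0.639, 0.769, 0.003], [0.769, 0.639, 0.0], [-0.002, 0.002, -1.0]]
force: [-0.8, -1.8, 6.7]
gripper_width: 0.7
```

```bash
cat > jaw.py <<'E'
from h import *
from scipy.ndimage import gaussian_filter1d
s=bot.state();R=s['ee_rot'];print('t',s['clock'],'psi',np.degrees(np.arctan2(R[1,1],R[0,1])).round(1),'Mz',s['moment'][2].round(2))
g0=cv2.cvtColor(cv2.imread('pics/t0.png'),cv2.COLOR_BGR2GRAY)
d=snap('top');im=cv2.cvtColor(d['image'],cv2.COLOR_RGB2BGR);g=cv2.cvtColor(im,cv2.COLOR_BGR2GRAY)
k=4
def match(tpl,x,y,X0,X1,Y0,Y1):
    t=cv2.resize(tpl,None,fx=k,fy=k,interpolation=cv2.INTER_CUBIC);a=cv2.resize(g[Y0:Y1,X0:X1],None,fx=k,fy=k,interpolation=cv2.INTER_CUBIC)
    r=cv2.matchTemplate(a,t,cv2.TM_CCOEFF_NORMED);_,v,_,p=cv2.minMaxLoc(r);return (p[0]/k+X0-x),(p[1]/k+Y0-y),round(v,3)
mm=2.48
# jaw block with ridges: cols 148-161 ; yoke/pad incl. pointer: cols 163-176
for n,(x0,x1) in {'jaw':(147,161),'pad':(166,176)}.items():
    dx,dy,v=match(g0[204:228,x0:x1],x0,204,x0-3,x1+22,200,232);print(n,'shift mm',round(dx*mm,1),round(dy*mm,1),'score',v)
hs=cv2.cvtColor(im,cv2.COLOR_BGR2HSV);m=((hs[...,1]>130)&((hs[...,0]<12)|(hs[...,0]>170))).astype(np.uint8);m[:195]=0;m[245:]=0;m[:,:165]=0;m[:,225:]=0
M=cv2.moments(m,True);u,v=M['m10']/M['m00'],M['m01']/M['m00'];P=ray(d,u,v,.082)[:2]-[.5552,.1308]
r=cv2.minAreaRect(cv2.findNonZero(m))
a=np.radians(93.27);print('pot in bed x,y mm',(P@[np.sin(a),-np.cos(a)]*1e3).round(1),(P@[np.cos(a),np.sin(a)]*1e3).round(1),'ang',r[2])
np.save('last.npy',im)
E
python3 jaw.py
```

```text
t 17.65 psi 39.7 Mz -0.31
jaw shift mm 13.0 0.6 score 0.905
pad shift mm 11.8 -0.6 score 0.962
pot in bed x,y mm 0.4 -3.8 ang 90.0
```

The jaw shift of 13.0 mm matches the 1.05 rad turned. Continuing.

{"name": "play_rows", "arguments": {
  "commands": [
    [[0,0,0,0,0,0,5],[0,0,0,0,0,0,5],[0,0,0,0,0,0,5],[0,0,0,0,0,0,5],[0,0,0,0,0,0,5]]
  ]
}}

```text
clock: 18.12
tcp_pos: [0.5459, 0.2965, 0.0742]
ee_rot: [[-0.255, 0.967, 0.003], [0.967, 0.255, -0.0], [-0.001, 0.003, -1.0]]
force: [-1.3, -3.2, 7.5]
gripper_width: 0.706
```

{"name": "play_rows", "arguments": {
  "commands": [
    [[0,0,0,0,0,0,5],[0,0,0,0,0,0,5],[0,0,0,0,0,0,5],[0,0,0,0,0,0,5],[0,0,0,0,0,0,0]]
  ]
}}

```text
clock: 18.53
tcp_pos: [0.5457, 0.2964, 0.0742]
ee_rot: [[0.092, 0.996, 0.002], [0.996, -0.092, 0.0], [0.0, 0.002, -1.0]]
force: [-1.6, -2.7, 7.5]
gripper_width: 0.702
```

```bash
python3 jaw.py
```

```text
t 18.5333 psi -5.3 Mz -0.29
jaw shift mm 23.6 0.6 score 0.86
pad shift mm 17.4 -1.2 score 0.887
pot in bed x,y mm 0.4 -9.1 ang 90.0
```

The squeeze is about 6 mm now (jaw 23.6 mm, pad 17.4 mm). About 6 mm more is needed, which is roughly 26°.

{"name": "play_rows", "arguments": {
  "commands": [
    [[0,0,0,0,0,0,5],[0,0,0,0,0,0,6],[0,0,0,0,0,0,6],[0,0,0,0,0,0,5],[0,0,0,0,0,0,4]]
  ]
}}

```text
clock: 19.0
tcp_pos: [0.5456, 0.2965, 0.0742]
ee_rot: [[0.518, 0.855, 0.002], [0.855, -0.518, 0.0], [0.001, 0.002, -1.0]]
force: [-2.1, -3.5, 7.8]
gripper_width: 0.702
```

{"name": "play_rows", "arguments": {
  "commands": [
    [[0,0,0,0,0,0,0],[0,0,0,0,0,0,0]]
  ]
}}

```text
clock: 19.17
tcp_pos: [0.5456, 0.2965, 0.0742]
ee_rot: [[0.516, 0.857, 0.002], [0.857, -0.516, 0.0], [0.001, 0.002, -1.0]]
force: [-3.7, -3.1, 7.1]
gripper_width: 0.701
```

```bash
python3 jaw.py; python3 -c "
import cv2,numpy as np
im=np.load('last.npy');cv2.imwrite('pics/s8.png',cv2.resize(im[195:240,125:215],(800,400),interpolation=cv2.INTER_CUBIC))"
```

```text
t 19.1667 psi -31.1 Mz -0.16
jaw shift mm 29.1 0.0 score 0.794
pad shift mm 17.4 -1.9 score 0.79
pot in bed x,y mm 0.3 -9.1 ang 90.0
```

View pics/s8.png

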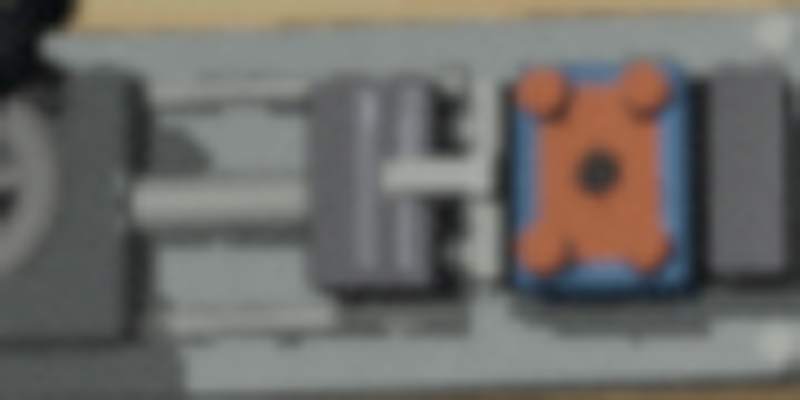

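The pointer tip (x≈385) lies midway between the ridges (366 and 407). The squeeze is about 11.7 mm and the pot is square. I'm releasing the wheel and rising clear.

{"name": "play_rows", "arguments": {
  "commands": [
    [[1,0,0,0,0,0,0],[1,0,0,0,0,0,0],[1,0,0,0,0,0,0],[1,0,0,0,0,0,0],[1,0,0,0,0,0,0]]
  ]
}}

```text
clock: 19.63
tcp_pos: [0.545, 0.2967, 0.0719]
ee_rot: [[0.515, 0.857, 0.0], [0.857, -0.515, 0.0], [0.0, 0.0, -1.0]]
force: [-0.7, 1.3, -0.9]
gripper_width: 0.998
```

{"name": "play_rows", "arguments": {
  "commands": [
    [[1,0,0,-0.02,0,0,0],[1,0,0,-0.035,0,0,0],[1,0,0,-0.035,0,0,0],[1,0,0,-0.02,0,0,0],[1,0,0,0,0,0,0]]
  ]
}}

```text
clock: 20.05
tcp_pos: [0.5477, 0.2982, 0.1875]
ee_rot: [[0.515, 0.857, 0.008], [0.857, -0.515, 0.004], [0.007, 0.004, -1.0]]
force: [0.6, -0.1, 1.4]
gripper_width: 1.001
```

{"name": "play_rows", "arguments": {
  "commands": [
    [[1,0,0,0,0,0,0],[1,0,0,0,0,0,0],[1,0,0,0,0,0,0]]
  ]
}}

```text
clock: 20.3
tcp_pos: [0.5438, 0.296, 0.18]
ee_rot: [[0.515, 0.857, -0.003], [0.857, -0.515, -0.001], [-0.002, -0.001, -1.0]]
force: [0.2, -0.3, 0.1]
gripper_width: 0.999
```

```bash
python3 jaw.py; python3 -c "
import cv2,numpy as np
im=np.load('last.npy');a=cv2.resize(im[195:240,125:215],(700,350),interpolation=cv2.INTER_CUBIC)
b=cv2.resize(im[125:275,260:420],(240,225));b=cv2.copyMakeBorder(b,0,0,0,460,0);cv2.imwrite('pics/s9.png',np.vstack([a,b]))"
```

```text
t 20.3 psi -31.0 Mz 0.03
jaw shift mm 29.1 0.0 score 0.791
pad shift mm 17.4 -1.9 score 0.791
pot in bed x,y mm 0.3 -9.2 ang 86.98721313476562
```

View pics/s9.png

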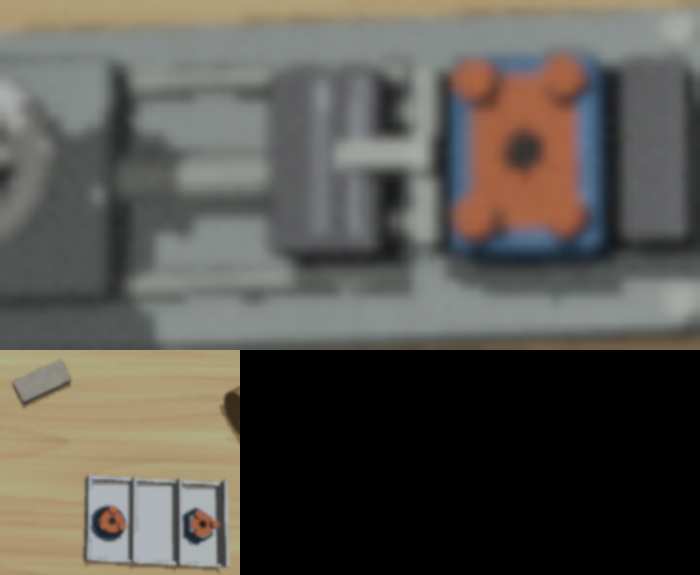

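The pointer tip (≈335) is still midway between the ridges (320 and 357). The round and six-sided pots are still in their cells and the stone is where it was. Handing in.

```bash
python3 -c "
from bench import bot
print(bot.sign_off())"
```

```text
the job is handed in; nothing more can be done
None
```

The oblong pot is clamped feet up on the bed with the pointer between the ridges, and the job is handed in; sign-off reports no verdict. I took the pot out by its long sides, put it down on the free bench to regrip it by its short ends, and set it on the bed with a contact force of about 5 N. I then turned the wheel about 131° clockwise in one grip and let go.

Last checks, at 20.3 s, from the top camera:
- **Squeeze:** the jaw moved 29.1 mm and the pad 17.4 mm, so the pad is squeezed about 11.7 mm. The pointer tip lies between the two ridges. The template match scores were only about 0.79, but the picture agrees.
- **Pot position:** 0.3 mm off the middle lengthways, square within about 3° and upright.
- **Release:** the gripper is clear of everything and the force reads about zero.
- **Other things:** the round and six-sided pots are still in their cells and the stone is where it was, judged by eye from the last picture.

No check failed. The one disagreement was along the jaws' opening: by camera the pot rests at -9.2 mm, against -10 mm expected from the fixed jaw's face, which is within the calibration error.

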